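# Seat the keyed oil filler cap on the rocker cover

### The arm

A 6-joint arm with a two-finger parallel gripper is mounted at the origin on the work surface. World frame = base frame: x ahead of the robot, y to its left, z up, the work surface at z = 0. Lengths are in m, angles in rad, forces in N, time in s.
With the tool pointing down it reaches from about 0.25 to 0.725 m from the base axis. Payload 4 kg.
Tool frame: the origin (TCP) lies midway between the tips of the shut fingers; the grasp point (between the pads) lies 19 mm behind it; z points along the fingers, y is the line along which they close (so a half turn about z gives the same grasp; the last joint's range is limited). The gripper opens to 85 mm and grips with 20 to 120 N. Pads are 22 mm wide; open, the fingers measure 114 mm over their backs; the gripper's body (76 mm by 85 mm) begins 54 mm behind the grasp point. The pads swing forward as they close: fully open they stand 13 mm farther back than shut.
Start: joints at [1.334, 0.241, 0.005, 1.335, 0, 1.571], TCP at [0.117, 0.486, 0.231] pointing down, gripper open.
Joint ranges: [-2.72, 2.72], [-1.05, 1.87], [-1.09, 1.28], [-1.99, 2.15], [-1.42, 1.44], [-3.14, 3.14]. Speed limits (rad/s): [2.79, 2.79, 3.14, 3.14, 3.14, 3.14].

### API

Orientations are given as a unit quaternion [x, y, z, w].
In Python, from workcell import bot gives the robot as it stands.
- The arm moves only by the tool play_rows, never from a script. Its argument "moves" is a list of rows, each a list of 3 entries, a list of its own where there are three numbers: the opening, from -1 (shut) to 1 (fully open), then the shift along the tool's x, y, z in cm, then the turn, a rotation vector about the tool's x, y, z in rad. A call has 1 to 12 rows; each row shifts and turns the commanded pose from where the row before left it, along the tool's axes as they then stand; what a row does not reach is not made up. A row lasts 1/12 s, in which the tool goes at most 41.7 mm and 7.16 degrees, less where a joint would pass 70% of its speed; a pose out of reach is approached as far as the arm can. A call is refused whole if a number of a shift passes 4.17 or a number of a turn 0.125, either way. A call with a gripper value outside its range is refused whole. The fingers move at their own pace and stop on an object; the grip force is fixed at half the most. Time passes only in rows, so rows that do not move let the fingers close. It gives the time, the measured TCP pose, the force and the opening at its end, in the units of the state.
- bot.get_obs(): the state, without advancing time (a new reading comes with each control period).
- bot.camera(name): name is "scene" or "side" or "wrist"; returns (picture, depth): 480x640x3 uint8, red, green, blue; 480x640 float32, m along the optical axis (not along the pixel's ray), 0 where there is no reading.
- bot.camera_info(name): a dict with "K" (3x3 intrinsics, pixels), "world_from_camera" (4x4, takes a point from camera to world coordinates); the wrist camera has in their place "T_tool_cam" (4x4, takes a point from camera to tool coordinates, whose origin is the TCP and whose axes are the flange's). Camera axes: x right, y up, looking along -z (the intrinsics and any distortion apply to the point x, -y, -z); pixel columns grow to the right and rows downward; lengths in m; the calibration is good to about 2 mm. A picture is of the moment at which its call begins: read the wrist's pose just before it. camera_info takes no time and is no camera call.
- bot.job_done(): hands the job in, once; it reports no verdict.
The state is a dict: "clock": time; "joint_pos": joint angles; "joint_vel": joint speeds; "tau": joint torques, N m; "eef_pos": TCP position; "tool_rot": TCP orientation; "ft_force": force on the tool from outside, world axes, zero at the start; "ft_torque": the same for the moment, N m; "grip_width": finger opening in m.
Only numpy, scipy, OpenCV 4.12 (cv2) and the standard library are available. Lean on these libraries where they do the work, as an engineer would, in place of code of your own. Each camera call takes 0.05 s, during which the arm holds its last target. There are 200 camera calls.

### The job

Pick up the large oil filler cap with the straight grip bar from the bench and fit it to the filler opening of the aluminium engine cover: turn it over the slot, pressing only lightly, until its key drops in and its flange lies flat on the rim, then let go; do not drop it from above. It only has to drop fully home; do not try to lock it. Leave the small round cap and the white oil filter where they stand.

Things in the scene. Friction and masses are not known exactly. Their poses are not given: they have to be found in the camera images.
- oil_cap: Grey plastic oil filler cap, about 120 g, 60 mm tall, standing on its key. Bottom up: oblong key 44 x 24 mm, 20 mm deep, lower edges rounded; round flange 76 mm across at 20 to 28 mm height; black grip bar 60 mm long, 18 mm thick, at 28 to 60 mm, to be pinched across its 18 mm. Origin: centre of the key's underside. z up; x along bar and key (a half turn makes no difference).
- rocker_cover: Fixed alloy engine cover, 400 x 180 mm, 55 mm high. Near one end a 100 x 80 mm boss with a flat rim 85 mm above the bench holds the oblong filler slot, 58 x 38 mm, 27 mm deep, dark inside. Origin: on the bench below the slot's centre. z up; x along slot and cover. The key enters within 15 degrees of x (either way round), else rests on the rim; seated, the cap's origin is 65 mm above this one.
- small_cap: Bystander: a small round grey cap, 48 mm in diameter and 36 mm tall, with a round black knob of 24 mm and no bar, standing on the bench. Does not belong here. Origin: centre of its underside, z up.
- oil_filter: Bystander: a white oil filter canister, 72 mm in diameter and 80 mm tall, standing on the bench. Origin: centre of its underside, z up.
Mind the look-alikes: they are no part of the job. What is shaped like the oil_cap but orange or turquoise is not meant.

How it is judged:
At the end, for the whole second after the job is handed in: The oil cap sits at rest in the filler slot: key down in the slot and in line with it (within 25 degrees and 15 mm), origin 60 to 69 mm above the cover's origin, upright within 6 degrees. The small cap and the oil filter are within 30 mm of where they stood (horizontal distance between oil_cap and rocker_cover below 0.015 m and z of oil_cap in the frame of rocker_cover between 0.06 and 0.069 m and angle between the x axis of oil_cap and the x axis of rocker_cover, either way round below 0.44 rad and angle between oil_cap's own z axis and vertical below 0.1 rad and linear speed of oil_cap below 0.02 m/s and distance of each of small_cap, oil_filter from where it was at the start of the episode below 0.03 m); the robot touches nothing.
It fails at once if the cap is let go in the air, more than 15 mm above the filler rim (horizontal distance between oil_cap and rocker_cover below 0.06 m and z of oil_cap in the frame of rocker_cover above 0.1 m and contact force between oil_cap and the fingers below 0.05 N).
It fails at once if the cap is pressed or dropped hard onto the cover (over 90 N) (contact force between oil_cap and rocker_cover above 90 N).
It fails at once if the small cap is shifted by more than 30 mm (distance of small_cap from where it was at the start of the episode above 0.03 m).
It fails at once if the oil filter is shifted by more than 30 mm (distance of oil_filter from where it was at the start of the episode above 0.03 m).
It also fails if it takes over 43 s, if anything falls off the work surface, if the arm or the gripper's body presses on something with over 40 N, if the wrist force passes 120 N, or if a joint passes its speed limit or range.

## Working session

There is one attempt and no reset: what is moved stays moved. The work goes in short steps, Python scripts to look and compute and a tool call to move; the robot and the scene stay as the last step left them, time stands still between calls to the robot, and variables do not carry over. Pictures are saved under pics/ and viewed, on a budget of 10 in all, crops included, one or two more only if the job needs it, and the job is handed in when it is done.

Besides the shell and the picture viewer there is one more tool, called by a JSON object that holds its "fn" and its "kwargs", one argument or row to a line. play_rows: Moves the arm, as the interface text tells. Its arguments: {"type":"object","properties":{"moves":{"type":"array"}},"required":["moves"]}

```bash
mkdir -p pics; cat > h.py <<'E'
import numpy as np,cv2
from workcell import bot
from scipy.spatial.transform import Rotation as R
def grab(n):
    o=bot.get_obs(); im,d=bot.camera(n); i=bot.camera_info(n)
    if n=="wrist":
        T=np.eye(4);T[:3,:3]=R.from_quat(o["tool_rot"]).as_matrix();T[:3,3]=o["eef_pos"];T=T@np.array(i["T_tool_cam"])
    else: T=np.array(i["world_from_camera"])
    return im,d,np.array(i["K"]),T
def cloud(d,K,T):
    v,u=np.mgrid[:480,:640]
    P=np.stack([(u-K[0,2])/K[0,0]*d,-(v-K[1,2])/K[1,1]*d,-d],-1)
    W=P@T[:3,:3].T+T[:3,3]; W[d<=0]=np.nan
    return W
E
python3 - <<'E'
from h import *
for n in("scene","side"):
    im,d,K,T=grab(n);cv2.imwrite(f"pics/{n}.png",im[...,::-1]);np.savez(n,im=im,d=d,K=K,T=T)
    print(n,T[:3,3].round(3),-T[:3,2].round(2),bot.camera_info(n).keys())
o=bot.get_obs();print(o)
E
```

```text
scene [ 1.194 -0.359  0.63 ] [-0.68  0.35 -0.64] dict_keys(['K', 'world_from_camera'])
side [ 0.321 -0.81   0.5  ] [ 0.27  0.83 -0.49] dict_keys(['K', 'world_from_camera'])
{'clock': 0.1, 'joint_pos': array([ 1.33401379e+00,  2.41359522e-01,  3.85673818e-03,  1.33521163e+00,
       -3.25520387e-06,  1.57079520e+00]), 'joint_vel': array([ 0.00088963, -0.000895  ,  0.0031361 ,  0.00057305, -0.00063942,
        0.0006142 ]), 'tau': array([ 1.37003548e-05, -3.73138118e+01,  2.53009897e+01,  1.08597928e-02,
        1.22491137e-06, -1.26784460e-06]), 'eef_pos': array([0.11715492, 0.48549284, 0.23049021]), 'tool_rot': array([ 1.18114276e-01,  9.92999546e-01, -9.52521931e-04, -1.11661601e-04]), 'ft_force': array([-0.35102669, -0.11070044, -0.56739161]), 'ft_torque': array([-0.01450278,  0.0198369 , -0.01713796]), 'grip_width': 0.08516268508992958}
```

View pics/scene.png

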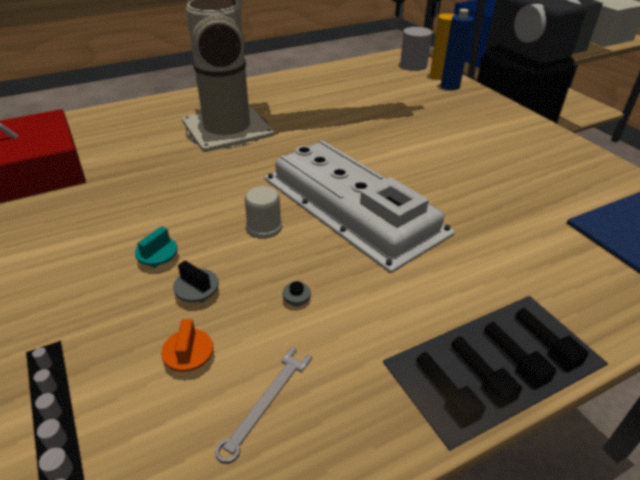

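View pics/side.png

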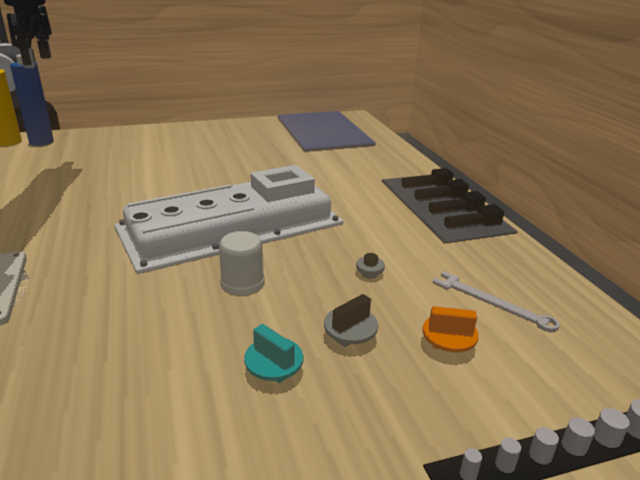

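Scene: the target cap is at (196,283), between the turquoise (155,248) and orange (187,350) ones, and the slot is at (396,198). In the side view the cap is at (351,322) and the slot at (283,178).

```bash
python3 - <<'E'
from h import *
for n,cb,sb,oth in(("scene",(170,255,225,310),(355,175,435,225),{"tq":(130,225,182,270),"or":(158,315,217,380),"small":(280,278,315,308),"filt":(243,185,284,238)}),("side",(320,290,385,352),(245,160,320,200),{"tq":(240,320,306,385),"or":(418,300,482,352),"small":(352,250,388,280),"filt":(216,230,268,295)})):
    z=np.load(n+".npz");im,d=z["im"],z["d"];W=cloud(d,z["K"],z["T"])
    def pts(b,lo,hi,f=lambda c:np.ones(c.shape[:2],bool)):
        x0,y0,x1,y1=b;w=W[y0:y1,x0:x1];c=im[y0:y1,x0:x1].astype(int)
        m=(w[...,2]>lo)&(w[...,2]<hi)&f(c);return w[m]
    def rect(p):
        r=cv2.minAreaRect((p[:,:2]*1000).astype(np.float32));bp=cv2.boxPoints(r);e=[bp[1]-bp[0],bp[2]-bp[1]];e=max(e,key=np.linalg.norm)
        return np.round(r[0],1),np.round(r[1],1),round(float(np.degrees(np.arctan2(e[1],e[0]))),1),len(p),np.median(p[:,2]).round(4)
    print(n,"bar",rect(pts(cb,.05,.07)),"flange",rect(pts(cb,.015,.07)))
    p=pts(sb,.080,.092);print("rim",rect(p))
    for k,b in oth.items(): print(k,rect(pts(b,.012,.12)))
E
```

```text
scene bar (array([ 559.1, -252.2]), array([61.3, 19.9]), 24.5, 381, np.float64(0.0601)) flange (array([ 537.5, -265.3]), array([127.2,  75.3]), 29.8, 1387, np.float64(0.03))
rim (array([559.5, 140.8]), array([103.2,  85.1]), 12.5, 1175, np.float64(0.0856))
tq (array([ 478.8, -295.2]), array([ 74.8, 123.9]), -7.8, 1197, np.float64(0.0344))
or (array([ 687.3, -305.1]), array([75.4, 73.8]), 69.7, 1904, np.float64(0.0295))
small (array([ 649.6, -107.8]), array([46.4, 47.2]), -16.6, 544, np.float64(0.0232))
filt (array([415.1, -40.3]), array([ 67.7, 160.9]), -56.2, 1521, np.float64(0.0628))
side bar (array([ 556.9, -254.9]), array([61. , 20.4]), 25.3, 487, np.float64(0.0578)) flange (array([ 555.3, -262. ]), array([63.1, 75.1]), -18.5, 1907, np.float64(0.0283))
rim (array([558.2, 139.2]), array([102.1,  87.1]), 11.3, 756, np.float64(0.0832))
tq (array([ 438.2, -297. ]), array([68.6, 75.3]), -2.5, 2362, np.float64(0.0281))
or (array([ 677.6, -316. ]), array([55.3, 75.1]), -35.1, 2080, np.float64(0.0324))
small (array([ 644.7, -112. ]), array([43.9, 47.2]), -28.0, 491, np.float64(0.0206))
filt (array([442.2, -22.5]), array([187.5,  88.8]), 75.4, 2444, np.float64(0.0545))
```

{"fn": "play_rows", "kwargs": {
  "moves": [
    [1,[0,0,0],[0,0,-0.1123]],
    [1,[0,0,0],[0,0,-0.1123]],
    [1,[0,0,0],[0,0,-0.1123]],
    [1,[0,0,0],[0,0,-0.1123]],
    [1,[0,0,0],[0,0,-0.1123]],
    [1,[0,0,0],[0,0,-0.1123]],
    [1,[-0.2,-2,0],[0,0,0]],
    [1,[-0.36,-3.57,0],[0,0,0]],
    [1,[-0.36,-3.57,0],[0,0,0]],
    [1,[-0.36,-3.57,0],[0,0,0]],
    [1,[-0.36,-3.57,0],[0,0,0]],
    [1,[-0.36,-3.57,0],[0,0,0]]
  ]
}}

```text
clock: 1.1
eef_pos: [0.2196, 0.3129, 0.2309]
tool_rot: [-0.217, 0.976, -0.0, -0.0]
ft_force: [0.5, 0.2, 0.4]
grip_width: 0.0856
```

{"fn": "play_rows", "kwargs": {
  "moves": [
    [1,[-0.36,-3.57,0],[0,0,0]],
    [1,[-0.36,-3.57,0],[0,0,0]],
    [1,[-0.36,-3.57,0],[0,0,0]],
    [1,[-0.36,-3.57,0],[0,0,0]],
    [1,[-0.36,-3.57,0],[0,0,0]],
    [1,[-0.36,-3.57,0],[0,0,0]],
    [1,[-0.36,-3.57,0],[0,0,0]],
    [1,[-0.36,-3.57,0],[0,0,0]],
    [1,[-0.36,-3.57,0],[0,0,0]],
    [1,[-0.36,-3.57,0],[0,0,0]],
    [1,[-0.36,-3.57,0],[0,0,0]],
    [1,[-0.36,-3.57,0],[0,0,0]]
  ]
}}

```text
clock: 2.1
eef_pos: [0.4401, -0.057, 0.231]
tool_rot: [-0.216, 0.976, 0.0, -0.0]
ft_force: [0.6, 0.2, 1.0]
grip_width: 0.0855
```

{"fn": "play_rows", "kwargs": {
  "moves": [
    [1,[-0.36,-3.57,0],[0,0,0]],
    [1,[-0.36,-3.57,0],[0,0,0]],
    [1,[-0.36,-3.57,0],[0,0,0]],
    [1,[-0.36,-3.57,0],[0,0,0]],
    [1,[-0.36,-3.57,0],[0,0,0]],
    [1,[-0.36,-3.0,0],[0,0,0]],
    [1,[0,0,0],[0,0,0]],
    [1,[0,0,0],[0,0,0]]
  ]
}}

```text
clock: 2.77
eef_pos: [0.5475, -0.2361, 0.2295]
tool_rot: [-0.216, 0.976, 0.001, -0.001]
ft_force: [0.6, 0.1, -0.0]
grip_width: 0.085
```

```bash
python3 - <<'E'
from h import *
im,d,K,T=grab("wrist");cv2.imwrite("pics/w1.png",im[...,::-1]);np.savez("w1",im=im,d=d,K=K,T=T)
W=cloud(d,K,T)
o=bot.get_obs();Rt=R.from_quat(o["tool_rot"]).as_matrix();p=o["eef_pos"]
print(o["clock"],p.round(4),Rt.round(3),o["joint_pos"].round(2))
m=(W[...,2]>.05)&(W[...,2]<.07)&(np.hypot(W[...,0]-.558,W[...,1]+.2535)<.045)
q=W[m];r=cv2.minAreaRect((q[:,:2]*1000).astype(np.float32));print(r,m.sum(),np.median(q[:,2]))
C,s,V=np.linalg.svd(q[:,:2]-q[:,:2].mean(0),full_matrices=False);print(np.degrees(np.arctan2(V[0,1],V[0,0])),q.mean(0))
c=np.array([r[0][0]/1000,r[0][1]/1000,p[2]]);print("tool shift cm",(Rt.T@(c-p)*100).round(2))
E
```

```text
2.8167 [ 0.5471 -0.235   0.23  ] [[-0.906 -0.422 -0.002]
 [-0.422  0.906  0.001]
 [ 0.002  0.002 -1.   ]] [-0.41  0.44  0.28  1.42  0.   -0.84]
((557.3492431640625, -254.6556396484375), (59.45994186401367, 17.990943908691406), 24.962703704833984) 1794 0.05955959689363077
24.62153617621333 [ 0.55589393 -0.25506159  0.05939322]
tool shift cm [-0.1  -2.22 -0.01]
```

View pics/w1.png

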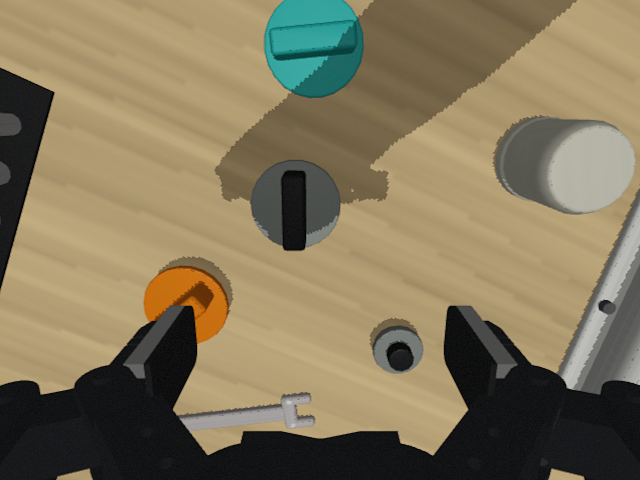

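The wrist view shows the cap at (295,205) with the bar upright in the picture, so the tool is in line with it. Next I shift over it, descend and grip.

{"fn": "play_rows", "kwargs": {
  "moves": [
    [1,[-0.1,-2.2,1.5],[0,0,0]],
    [1,[0,0,3.5],[0,0,0]],
    [1,[0,0,3.5],[0,0,0]],
    [1,[0,0,3.5],[0,0,0]],
    [1,[0,0,3.0],[0,0,0]],
    [1,[0,0,2.5],[0,0,0]],
    [1,[0,0,1.5],[0,0,0]],
    [1,[0,0,0.6],[0,0,0]],
    [1,[0,0,0],[0,0,0]],
    [1,[0,0,0],[0,0,0]]
  ]
}}

```text
clock: 3.65
eef_pos: [0.5582, -0.2538, 0.0364]
tool_rot: [-0.217, 0.976, -0.0, 0.0]
ft_force: [0.7, 0.0, 0.4]
grip_width: 0.0854
```

{"fn": "play_rows", "kwargs": {
  "moves": [
    [-1,[0,0,0],[0,0,0]],
    [-1,[0,0,0],[0,0,0]],
    [-1,[0,0,0],[0,0,0]],
    [-1,[0,0,0],[0,0,0]],
    [-1,[0,0,0],[0,0,0]],
    [-1,[0,0,0],[0,0,0]],
    [-1,[0,0,0],[0,0,0]],
    [-1,[0,0,0],[0,0,0]],
    [-1,[0,0,0],[0,0,0]],
    [-1,[0,0,0],[0,0,0]]
  ]
}}

```text
clock: 4.48
eef_pos: [0.5582, -0.2546, 0.0358]
tool_rot: [-0.217, 0.976, -0.0, 0.0]
ft_force: [-0.5, 0.7, 3.8]
grip_width: 0.0167
```

{"fn": "play_rows", "kwargs": {
  "moves": [
    [-1,[0,0,-1.0],[0,0,0]],
    [-1,[0,0,-2],[0,0,0]],
    [-1,[0,0,-3],[0,0,0]],
    [-1,[0,0,-3],[0,0,0]],
    [-1,[0,0,-3],[0,0,0]],
    [-1,[0,0,-3],[0,0,0]],
    [-1,[0,0,-3],[0,0,0]],
    [-1,[0,0,-2],[0,0,0]],
    [-1,[-1,1.4,0],[0,0,0]]
  ]
}}

```text
clock: 5.23
eef_pos: [0.5626, -0.2408, 0.2412]
tool_rot: [-0.215, 0.977, -0.003, 0.003]
ft_force: [0.7, -0.5, -0.7]
grip_width: 0.0172
```

{"fn": "play_rows", "kwargs": {
  "moves": [
    [-1,[-2.1,3,0],[0,0,0]],
    [-1,[-2.1,3,0],[0,0,0]],
    [-1,[-2.1,3,0],[0,0,0]],
    [-1,[-2.1,3,0],[0,0,0]],
    [-1,[-2.1,3,0],[0,0,0]],
    [-1,[-2.1,3,0],[0,0,0]],
    [-1,[-2.1,3,0],[0,0,0]],
    [-1,[-2.1,3,0],[0,0,0]],
    [-1,[-2.1,3,0],[0,0,0]],
    [-1,[-2.1,3,0],[0,0,0]],
    [-1,[-2.1,3,0],[0,0,0]],
    [-1,[-1.1,1.6,0],[0,0,0]]
  ]
}}

```text
clock: 6.23
eef_pos: [0.6334, 0.1826, 0.2346]
tool_rot: [-0.219, 0.976, 0.001, -0.001]
ft_force: [0.5, -1.2, -1.2]
grip_width: 0.0169
```

{"fn": "play_rows", "kwargs": {
  "moves": [
    [-1,[0,0,0],[0,0,0.1135]],
    [-1,[0,0,0],[0,0,0.1135]],
    [-1,[0,0,0],[0,0,0]],
    [-1,[0,0,0],[0,0,0]],
    [-1,[0,0,0],[0,0,0]]
  ]
}}

```text
clock: 6.65
eef_pos: [0.6337, 0.178, 0.2351]
tool_rot: [-0.106, 0.994, -0.0, -0.0]
ft_force: [0.4, 0.2, -1.4]
grip_width: 0.017
```

```bash
python3 - <<'E'
from h import *
im,d,K,T=grab("wrist");cv2.imwrite("pics/w2.png",im[...,::-1]);np.savez("w2",im=im,d=d,K=K,T=T)
W=cloud(d,K,T)
o=bot.get_obs();Rt=R.from_quat(o["tool_rot"]).as_matrix();p=o["eef_pos"]
print(o["clock"],p.round(4),Rt.round(3),o["grip_width"],o["ft_force"].round(2))
near=np.hypot(W[...,0]-.559,W[...,1]-.14)<.075
m=near&(W[...,2]>.079)&(W[...,2]<.09)
q=W[m];r=cv2.minAreaRect((q[:,:2]*1000).astype(np.float32));print("rim",r,m.sum(),np.median(q[:,2]))
# inner: hole contour
h,hi=cv2.findContours(m.astype(np.uint8),cv2.RETR_CCOMP,cv2.CHAIN_APPROX_NONE)
for i,c in enumerate(h):
    if hi[0][i][3]>=0 and cv2.contourArea(c)>300:
        c=c[:,0].astype(float);zz=.085
        ray=np.stack([(c[:,0]-K[0,2])/K[0,0],-(c[:,1]-K[1,2])/K[1,1],-np.ones(len(c))],-1)@T[:3,:3].T
        X=T[:3,3]+ray*((zz-T[2,3])/ray[:,2])[:,None]
        r=cv2.minAreaRect((X[:,:2]*1000).astype(np.float32));print("slot",r)
E
```

```text
6.7 [0.6337 0.1779 0.2353] [[-0.978 -0.21  -0.   ]
 [-0.21   0.978 -0.   ]
 [ 0.    -0.    -1.   ]] 0.0171063925380845 [ 0.88 -0.32 -0.97]
rim ((558.5897216796875, 138.95111083984375), (100.56898498535156, 80.322509765625), 11.820493698120117) 14139 0.08482312049683771
slot ((558.7529907226562, 139.29966735839844), (58.00275802612305, 38.67100143432617), 11.1177396774292)
```

View pics/w2.png

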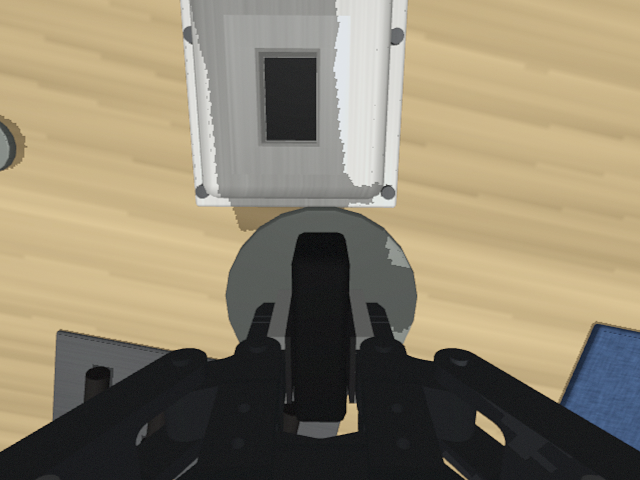

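The wrist view shows the slot at (290,98), unobstructed, and the cap held straight below it at (320,300). I place it over the slot and lower it.

{"fn": "play_rows", "kwargs": {
  "moves": [
    [-1,[2.5,-0.7,0],[0,0,0]],
    [-1,[2.5,-0.7,0],[0,0,0]],
    [-1,[2.1,-0.7,0],[0,0,0]],
    [-1,[1.0,-0.1,0],[0,0,0]],
    [-1,[0,0,1.5],[0,0,0]],
    [-1,[0,0,2.5],[0,0,0]],
    [-1,[0,0,2.5],[0,0,0]],
    [-1,[0,0,2],[0,0,0]],
    [-1,[0,0,1],[0,0,0]],
    [-1,[0,0,0],[0,0,0]],
    [-1,[0,0,0],[0,0,0]],
    [-1,[0,0,0],[0,0,0]]
  ]
}}

```text
clock: 7.7
eef_pos: [0.5603, 0.1401, 0.1419]
tool_rot: [-0.105, 0.994, 0.0, 0.001]
ft_force: [0.2, -0.9, -0.5]
grip_width: 0.0172
```

{"fn": "play_rows", "kwargs": {
  "moves": [
    [-1,[0.1,0,0.4],[0,0,0]],
    [-1,[0,-0.1,0.4],[0,0,0]],
    [-1,[0,0,0.4],[0,0,0]],
    [-1,[0,0,0.3],[0,0,0]],
    [-1,[0,0,0.3],[0,0,0]],
    [-1,[0,0,0.2],[0,0,0]],
    [-1,[0,0,0.2],[0,0,0]],
    [-1,[0,0,0.2],[0,0,0]],
    [-1,[0,0,0.2],[0,0,0]],
    [-1,[0,0,0],[0,0,0]],
    [-1,[0,0,0],[0,0,0]]
  ]
}}

```text
clock: 8.62
eef_pos: [0.5584, 0.1388, 0.1142]
tool_rot: [-0.105, 0.994, -0.0, -0.0]
ft_force: [0.6, 0.3, -1.0]
grip_width: 0.0171
```

The key is about 7 mm below rim level with no contact force, so I lower it the rest of the way.

{"fn": "play_rows", "kwargs": {
  "moves": [
    [-1,[0,0,0.25],[0,0,0]],
    [-1,[0,0,0.25],[0,0,0]],
    [-1,[0,0,0.25],[0,0,0]],
    [-1,[0,0,0.2],[0,0,0]],
    [-1,[0,0,0.15],[0,0,0]],
    [-1,[0,0,0.1],[0,0,0]],
    [-1,[0,0,0.1],[0,0,0]],
    [-1,[0,0,0],[0,0,0]],
    [-1,[0,0,0],[0,0,0]]
  ]
}}

```text
clock: 9.37
eef_pos: [0.5585, 0.1388, 0.1013]
tool_rot: [-0.105, 0.994, -0.0, 0.0]
ft_force: [0.0, 0.7, -0.1]
grip_width: 0.0168
```

{"fn": "play_rows", "kwargs": {
  "moves": [
    [-1,[0,0,0.05],[0,0,0]],
    [-1,[0,0,0.05],[0,0,0]],
    [-1,[0,0,0],[0,0,0]],
    [-1,[0,0,0],[0,0,0]]
  ]
}}

```text
clock: 9.7
eef_pos: [0.5586, 0.1389, 0.101]
tool_rot: [-0.105, 0.994, 0.0, 0.0]
ft_force: [-1.8, 0.9, 4.0]
grip_width: 0.0167
```

A contact force of about 4 N at z 0.101 means the flange is on the rim. I release and back off.

{"fn": "play_rows", "kwargs": {
  "moves": [
    [0,[0,0,0],[0,0,0]],
    [0.3,[0,0,0],[0,0,0]],
    [0.6,[0,0,0],[0,0,0]],
    [1,[0,0,0],[0,0,0]],
    [1,[0,0,0],[0,0,0]],
    [1,[0,0,0],[0,0,0]],
    [1,[0,0,0],[0,0,0]],
    [1,[0,0,-1],[0,0,0]],
    [1,[0,0,-2],[0,0,0]],
    [1,[0,0,-3],[0,0,0]],
    [1,[0,0,-3],[0,0,0]],
    [1,[0,0,-3],[0,0,0]]
  ]
}}

```text
clock: 10.7
eef_pos: [0.5582, 0.1387, 0.2223]
tool_rot: [-0.105, 0.994, 0.0, 0.0]
ft_force: [0.7, 0.6, -0.3]
grip_width: 0.0852
```

{"fn": "play_rows", "kwargs": {
  "moves": [
    [1,[-3,0,-2],[0,0,0]],
    [1,[-3,0,0],[0,0,0]],
    [1,[-2,0,0],[0,0,0]],
    [1,[0,0,0],[0,0,0]],
    [1,[0,0,0],[0,0,0]],
    [1,[0,0,0],[0,0,0]]
  ]
}}

```text
clock: 11.2
eef_pos: [0.6361, 0.1553, 0.2403]
tool_rot: [-0.105, 0.994, -0.0, -0.001]
ft_force: [-0.6, -0.1, 0.6]
grip_width: 0.085
```

```bash
python3 - <<'E'
from h import *
im,d,K,T=grab("wrist");cv2.imwrite("pics/w3.png",im[...,::-1])
W=cloud(d,K,T);D=np.hypot(W[...,0]-.5588,W[...,1]-.1391)
m=(W[...,2]>.118)&(W[...,2]<.135)&(D<.045);q=W[m]
print("bar",cv2.minAreaRect((q[:,:2]*1000).astype(np.float32)),np.median(q[:,2]),"want z .125")
f=W[(W[...,2]>.088)&(W[...,2]<.1)&(D<.036)&(D>.025)]
A=np.c_[f[:,:2]-[.5588,.1391],np.ones(len(f))];print("flange plane",np.linalg.lstsq(A,f[:,2],rcond=None)[0].round(4),"want z .093")
print(bot.get_obs()["clock"])
E
```

```text
bar ((558.7112426757812, 138.10911560058594), (59.74885940551758, 17.997140884399414), 12.159895896911621) 0.12459822844015034 want z .125
flange plane [ 0.0004 -0.0022  0.0928] want z .093
11.25
```

View pics/w3.png

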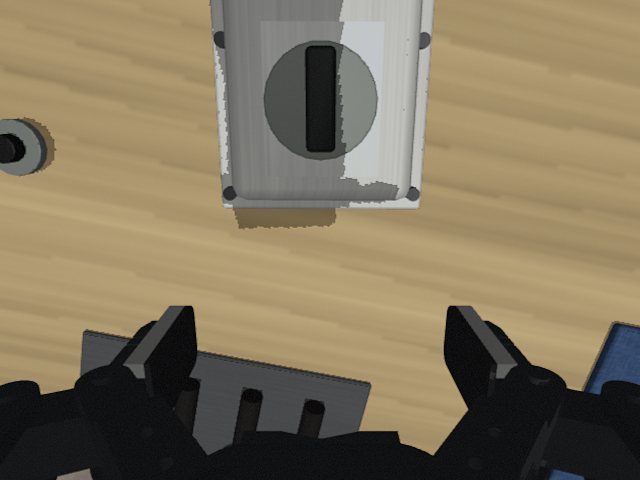

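The picture shows the cap at (321,100), seated flat on the boss and in line with the cover, with the fingers clear of it.

```bash
python3 -c "
from workcell import bot
print(bot.job_done())"
```

```text
the job is handed in; nothing more can be done
None
```

I gripped the grey cap by its bar, lined it up with the slot and lowered it until contact, at about 4 N. I then let go, backed off and handed the job in at about 11 s.

The last check came from the wrist camera:
- **Position:** the bar centre is about 1 mm from the slot centre.
- **Height:** the bar top is at 0.1246 m (0.125 expected) and the flange at 0.0928 m (0.093 expected), so the cap is fully home.
- **Angle:** the yaw is 12.2°, against 11–12° for the slot, and the tilt is below 0.2°.
- **Other objects:** the arm kept well clear of the small cap and the oil filter, but I did not measure their positions again at the end.

No check failed or disagreed.

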